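# Hold the slim eyepiece over the inspection lamp

### The arm

A 6-joint arm with a two-finger parallel gripper is mounted at the origin on the work surface. World frame = base frame: x ahead of the robot, y to its left, z up, the work surface at z = 0. Lengths are in m, angles in degrees, forces in N, time in s.
With the tool pointing down it reaches from about 0.375 to 0.9 m from the base axis. Payload 3.1 kg.
Tool frame: the origin (TCP) lies on the centre line of the jaws, within the pads' length; the fingertips stand 25 mm ahead of it and the grasp point (between the pads) lies 6 mm ahead of it; z points along the fingers, y is the line along which they close (so a half turn about z gives the same grasp; the last joint's range is limited). The gripper opens to 87 mm and grips with 3 to 60 N. Pads are 19 mm wide; open, the fingers measure 117 mm over their backs; the gripper's body (75 mm by 190 mm) begins 51 mm behind the grasp point.
Start: joints at [53.486, 30.224, 82.088, -0, 67.689, -10.227], TCP at [0.277, 0.56, 0.227] pointing down, gripper open.
Joint ranges: [-176.69, 176.69], [-43.24, 126.21], [12.49, 139.97], [-82, 262], [0, 151.66], [-163.58, 163.58]. Speed limits (degrees/s): [159.86, 159.86, 180, 180, 180, 180].

### API

Orientations are given as a 3x3 rotation matrix whose columns are the frame's x, y, z axes.
In Python, from rig import bot, cams, models gives the robot as it stands. The module is installed in compiled form; this text tells all that it offers.
- The arm moves only by the shell command python3 -m handwheel 'ROWS' [OPENING]. ROWS is JSON, a list of rows, each a list of 6 numbers: the shift along the world's x, y, z each as a share of 1 m, from -1 to 1, then the turn, a rotation vector about the world's x, y, z each as a share of 2 rad, from -1 to 1. In form: [[dx, dy, dz, wx, wy, wz], ...]. A call has exactly 8 rows; each row is the pose to reach, as a shift and turn from the pose commanded when the call began; what a row does not reach only later rows make up. A row lasts 1/12 s, in which the tool goes at most 41.7 mm and 7.16 degrees, less where a joint would pass 70% of its speed; a pose out of reach is approached as far as the arm can. A call with a number of a shift or a turn outside -1 to 1 is refused whole. A call with a gripper value outside its range is refused whole. OPENING is the opening, from -1 (shut) to 1 (fully open), so that 0 is half open, set as the call begins (- or left out, the last holds). The fingers move at their own pace and stop on an object; the grip force is fixed at half the most. Time passes only in rows, so rows that repeat a pose let the fingers close, or fill a call up. It gives the time, the measured TCP pose, the force, the opening and the grip force at its end, in the units of the state.
- bot.read_state(): the state, without advancing time (a new reading comes with each control period).
- cams.capture(name): name is "scene" or "top" or "wrist"; returns (picture, depth): 420x560x3 uint8, blue, green, red; 420x560 float32, m along the optical axis (not along the pixel's ray), 0 where there is no reading.
- cams.calibration(name): a dict with "mtx" (3x3 intrinsics, pixels), "R" (3x3) and "t" (3): a world point X has camera coordinates R X + t; the wrist camera has in their place "tool_from_camera" (4x4, takes a point from camera to tool coordinates, whose origin is the TCP and whose axes are the flange's). Camera axes: x right, y down, z forward; pixel columns grow to the right and rows downward; lengths in m; the calibration is good to about 2 mm. A picture is of the moment at which its call begins: read the wrist's pose just before it. calibration takes no time and is no camera call.
- bot.hand_in(): hands the job in; it is judged then, once.
Trained networks look in the newest picture that a camera, given by its name, has taken for a name from the list of things; names that differ only in an ending like _2 or _b are one class to them, and where a whole thing is asked for, a point or a joint stands for the part that bears it (a point fixed in the world has none). Each returns a list of dicts, best first, with "conf" (0 to 1); they miss things now and then, are a little off and sometimes report something else, mostly with a low value. They report only what shows in the picture. A call takes as long as a camera call. They do not tell look-alikes from the thing itself.
- models.spot_in(query, camera): "position" ([column, row] in pixels, amid what is visible of it).
- models.tip_of(query, camera): "position" ([column, row] in pixels: a listed point, or the origin of a listed thing).
The state is a dict: "time_s": time; "joint_positions": joint angles; "qvel": joint speeds; "tau": joint torques, N m; "position": TCP position; "tcp_rot": TCP orientation; "force": force on the tool from outside, world axes, zero at the start; "moment": the same for the moment, N m; "opening": opening from 0.0 (shut) to 1.0 (fully open); "grasp_force": force on a finger pad.
Only numpy, scipy, OpenCV 4.12 (cv2) and the standard library are available. Lean on these libraries where they do the work, as an engineer would, in place of code of your own. Each camera call takes 0.05 s, during which the arm holds its last target. There are 200 camera calls.

### The job

The round inspection lamp is blocked: lift the canister off it by its arched handle and stand it upright on the table right beside the lamp, within a hand's width. Then take the tall slim brass eyepiece (narrow tube with a flared cap) out of the stand, raise its foot higher than the finder scope that lies between and carry it across to the lamp, and finish holding it there, still, upright and centred about a centimetre above the lamp's glass window for a dust check. The eyepiece must never touch the lamp or the finder scope, the other things stay where they are, and the program ends with the eyepiece still in the gripper, not put down.

Things in the scene. Friction and masses are not known exactly. Their poses are not given: they have to be found in the camera images.
- stand: Mahogany block, fixed, 170 x 250 x 45 mm, origin at the centre of its underside. Six holes 35 mm wide, 38 mm deep, in rows at x = -45 and +35 mm, y = -80, 0, +80 mm, and a narrow empty slot along the +x edge. Three eyepieces stand in holes at least 110 mm apart; which is in which varies, and stand and lamp may swap sides of the table.
- huygens: The slim brass eyepiece to be carried (loose, about 0.16 kg), round, 97 mm tall; origin at the centre of its foot, z up its axis. From the foot up: barrel 31 mm wide to 30 mm, flange 44 mm wide to 36 mm, straight tube 32 mm wide to 86 mm (grip here), flared cap 42 mm wide. It starts with its barrel in a hole (up to 2 mm play), flange on the stand, foot 15 mm above the table.
- huygens_grip (a point): Point on the brass eyepiece's axis in the middle of its straight 32 mm tube, 61 mm above its foot; z up its axis.
- huygens_foot (a point): Centre of the brass eyepiece's foot (lower end of its barrel); z up its axis.
- lamp: Inspection lamp, fixed: a plain upright grey cylinder 120 mm in diameter (126 mm at its rubber foot ring) and 55 mm high, flat top with a round white glass window 46 mm wide in its middle, small black knob on its side at -x. Origin at the centre of its underside.
- lamp_window (a point): Centre of the glass window, on the lamp's flat top, 55 mm above the table; z up.
- canister: Closed metal canister (loose, about 0.35 kg), 84 mm in diameter and 72 mm tall, standing on the lamp at the start. Origin at the centre of its underside, z up.
- canister_center (a point): Centre of the canister, 36 mm above its underside; axes as the canister's.
- canister_handle (a point): Middle of the level top bar of the canister's arched handle, 112 mm above its underside. The bar is round, 10 mm thick, runs along this frame's y (clear length 56 mm, legs at y = -36 and +36 mm) and lies 35 mm clear above the lid.
- finder: Blue finder scope lying on its bracket between the stand and the lamp (loose, leave it alone). 225 mm long along its x (eye end at -x), 62 mm wide, highest point 93 mm above the table. Origin at the middle of its underside.
- finder_center (a point): Middle of the finder scope, 47 mm above its underside.
- widefield_center (a point): Centre of the stout white eyepiece in the stand (leave it alone): 85 mm tall, 55 mm in diameter, top 100 mm above the table.
- short_center (a point): Centre of the short black eyepiece in the stand (leave it alone): 56 mm tall, 42 mm in diameter, top 71 mm above the table.
- dovetail_center (a point): Centre of the flat black steel bar lying behind the finder scope (leave it alone): 44 x 170 x 12 mm, long along its y.
- fluid_center (a point): Centre of an amber bottle at the back (leave it alone), 44 mm wide, 110 mm tall.
- blower_center (a point): Centre of a black rubber dust blower at the back (leave it alone), 56 mm wide, 115 mm tall.
- barlow_center (a point): Centre of a short metal tube at the back (leave it alone), 48 mm wide, 50 mm tall.
Mind the look-alikes: they are no part of the job. Several things have the shape of the huygens; the one meant has the colours described above. Several things have the shape of the canister; the one meant has the colours described above.

How it is judged:
By the outcome, as a careful person would: the job done as asked, in the order asked, and still so for the second after the job is handed in, while the arm keeps its last pose, push and grip.
It also fails if it takes over 64 s, if anything falls off the work surface, if the arm or the gripper's body presses on something with over 40 N, if the wrist force passes 120 N, or if a joint passes its speed limit or range.

## Working session

There is one attempt and no reset: what is moved stays moved. The work goes in short steps, Python scripts to look and compute and a shell command to move; the robot and the scene stay as the last step left them, time stands still between calls to the robot, and variables do not carry over. Pictures are saved under pics/ and viewed, at most 10 in all, crops included, and the job is handed in when it is done.

```bash
mkdir -p pics; cat > h.py <<'E'
import numpy as np, cv2
from rig import bot, cams, models
def snap(n,f=None):
    s=bot.read_state(); im,d=cams.capture(n)
    if f: cv2.imwrite('pics/'+f,im)
    return s,im,d
def world(n,px,d,s=None,z=None):
    """pixels Nx2 + depth (array) -> world"""
    c=cams.calibration(n); px=np.atleast_2d(px).astype(float)
    r=np.c_[px,np.ones(len(px))]@np.linalg.inv(c['mtx']).T
    p=r*np.asarray(d).reshape(-1,1)
    if n=='wrist':
        T=np.array(c['tool_from_camera']); p=p@T[:3,:3].T+T[:3,3]
        return p@np.array(s['tcp_rot']).T+np.array(s['position'])
    return (p-c['t'])@np.array(c['R'])
def cloud(n,d,s=None):
    v,u=np.mgrid[:d.shape[0],:d.shape[1]]
    return world(n,np.c_[u.ravel(),v.ravel()],d.ravel(),s).reshape(d.shape+(3,))
E
python3 - <<'E'
from h import *
for n in ['top','scene']:
    s,im,d=snap(n,n+'1.png'); P=cloud(n,d,s)
    for q in ['huygens_grip','canister_handle','canister_center','lamp_window','finder_center','stand','widefield_center','short_center','dovetail_center','fluid_center','blower_center','barlow_center']:
        for r in models.tip_of(q,n)[:3]:
            u,v=map(int,r['position']); 
            print(n,q,round(r['conf'],2),u,v,P[min(v,419),min(u,559)].round(3) if d[min(v,419),min(u,559)]>0 else None)
print(bot.read_state()['time_s'])
E
```

```text
top huygens_grip 0.77 157 258 [0.495 0.307 0.114]
top huygens_grip 0.58 115 284 [0.439 0.405 0.096]
top canister_handle 0.81 418 233 [ 0.533 -0.271  0.172]
top canister_handle 0.62 411 310 [ 0.369 -0.259  0.119]
top canister_handle 0.42 403 240 [ 0.524 -0.251  0.126]
top canister_center 0.88 400 314 [ 0.358 -0.248  0.069]
top canister_center 0.77 405 238 [ 0.523 -0.243  0.169]
top canister_center 0.35 399 241 [ 0.522 -0.242  0.126]
top lamp_window 0.69 404 242 [ 0.519 -0.253  0.127]
top finder_center 0.61 288 254 [0.501 0.009 0.084]
top finder_center 0.55 228 153 [0.752 0.152 0.082]
top stand 0.68 200 247 [0.525 0.223 0.047]
top stand 0.22 156 258 [0.495 0.309 0.113]
top widefield_center 0.63 200 229 [0.561 0.213 0.102]
top widefield_center 0.42 307 136 [ 0.823 -0.05  -0.001]
top short_center 0.85 220 270 [0.467 0.17  0.068]
top dovetail_center 0.66 297 170 [ 0.726 -0.02   0.01 ]
top fluid_center 0.65 223 154 [0.749 0.164 0.083]
top blower_center 0.78 347 140 [ 0.785 -0.145  0.069]
top barlow_center 0.63 308 135 [ 0.825 -0.052  0.003]
scene huygens_grip 0.77 398 205 [0.509 0.312 0.09
[... 339 characters left out ...]
4]
scene lamp_window 0.75 165 200 [ 0.57  -0.265  0.093]
scene finder_center 0.87 274 210 [0.569 0.011 0.092]
scene finder_center 0.52 165 201 [ 0.571 -0.265  0.09 ]
scene stand 0.77 360 235 [0.592 0.224 0.059]
scene stand 0.51 394 228 [0.535 0.309 0.045]
scene widefield_center 0.59 359 227 [0.59  0.219 0.082]
scene short_center 0.58 335 209 [0.493 0.16  0.056]
scene dovetail_center 0.92 252 276 [ 0.72  -0.017  0.012]
scene dovetail_center 0.22 336 206 [0.495 0.161 0.067]
scene fluid_center 0.73 331 284 [0.779 0.163 0.075]
scene blower_center 0.72 184 270 [ 0.788 -0.151  0.077]
scene blower_center 0.21 170 188 [ 0.56  -0.251  0.124]
scene barlow_center 0.62 228 302 [ 0.831 -0.046  0.041]
1.3
```

View pics/top1.png

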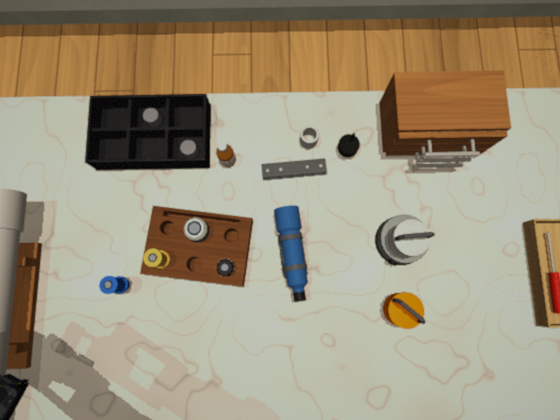

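View pics/scene1.png

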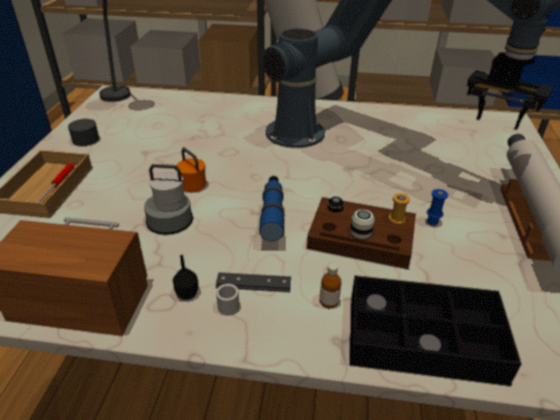

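The silver canister on the lamp is at top-view (405,238) and the brass eyepiece in the stand at (155,258). The orange canister (405,310) and the blue eyepiece (112,284) are look-alikes. Next I'll fit precise positions.

```bash
python3 - <<'E'
from h import *
def circ(p):
    (x,y),r=cv2.minEnclosingCircle(p[:,:2].astype(np.float32)); return np.round([x,y,r],4)
def near(P,c,r,z0,z1):
    Q=P.reshape(-1,3); m=(np.hypot(Q[:,0]-c[0],Q[:,1]-c[1])<r)&(Q[:,2]>z0)&(Q[:,2]<z1); return Q[m]
for n in ['top','scene']:
    s,im,d=snap(n); P=cloud(n,d,s); P[d==0]=9
    h=near(P,(.525,-.25),.09,.152,.2)
    rc=cv2.minAreaRect(h[:,:2].astype(np.float32)); v=np.linalg.svd(h[:,:2]-h[:,:2].mean(0),full_matrices=False)[2][0]
    print(n,'handle',len(h),rc[0],rc[1],h[:,2].max(),h[:,2].mean(),np.degrees(np.arctan2(v[1],v[0])))
    for nm,c,r,a,b in [('lid',(.525,-.25),.09,.118,.134),('lamptop',(.525,-.25),.09,.048,.062),('lamp',(.525,-.25),.09,.02,.062),('cap',(.495,.305),.05,.102,.125),('tube',(.495,.305),.05,.056,.125),('wide',(.56,.213),.05,.09,.11),('short',(.465,.165),.04,.06,.08),('finder',(.53,.01),.15,.05,.11),('orange',(.36,-.25),.09,.06,.08),('orangeH',(.36,-.25),.09,.09,.13),('free',(.51,-.385),.07,.01,.2)]:
        q=near(P,c,r,a,b)
        if len(q): print(' ',nm,len(q),circ(q),q.min(0).round(3),q.max(0).round(3),q.mean(0).round(3))
s=bot.read_state(); print(s['position'],np.round(s['tcp_rot'],3),s['opening'])
E
```

```text
top handle 169 (0.529290497303009, -0.27236124873161316) (0.009754195809364319, 0.08149272203445435) 0.1747685389476181 0.1691613018718651 93.8111046335396
  lid 924 [ 0.5292 -0.2724  0.0422] [ 0.487 -0.313  0.118] [ 0.57  -0.231  0.132] [ 0.528 -0.271  0.126]
  lamptop 648 [ 0.5355 -0.2785  0.0607] [ 0.476 -0.331  0.048] [ 0.594 -0.219  0.062] [ 0.534 -0.258  0.055]
  lamp 801 [ 0.5304 -0.2776  0.0651] [ 0.47  -0.331  0.02 ] [ 0.594 -0.218  0.062] [ 0.53  -0.253  0.051]
  cap 276 [0.4962 0.3165 0.0213] [0.475 0.295 0.106] [0.516 0.337 0.117] [0.496 0.316 0.112]
  tube 323 [0.4962 0.3165 0.0213] [0.475 0.295 0.057] [0.516 0.337 0.117] [0.495 0.314 0.106]
  wide 395 [0.5636 0.2258 0.0271] [0.537 0.2   0.09 ] [0.589 0.252 0.105] [0.562 0.224 0.099]
  short 259 [0.4727 0.1583 0.0213] [0.453 0.137 0.061] [0.493 0.178 0.076] [0.473 0.157 0.07 ]
  finder 2102 [0.5022 0.0303 0.1244] [ 0.39  -0.037  0.05 ] [0.617 0.154 0.098] [0.511 0.004 0.082]
  orange 906 [ 0.3663 -0.2629  0.0424] [ 0.324 -0.305  0.062] [ 0.408 -0.221  0.08 ] [ 0.366 -0.261  0.071]
  orangeH 176 [ 0.3653 -0.2619  0.0406] 
[... 880 characters left out ...]
544 0.201 0.09 ] [0.595 0.253 0.105] [0.573 0.226 0.099]
  short 156 [0.4784 0.159  0.0206] [0.458 0.139 0.06 ] [0.499 0.179 0.075] [0.482 0.159 0.069]
  finder 1307 [0.5066 0.0309 0.1247] [ 0.392 -0.036  0.05 ] [0.623 0.155 0.096] [0.544 0.01  0.08 ]
  orange 374 [ 0.3654 -0.2613  0.047 ] [ 0.323 -0.303  0.06 ] [ 0.412 -0.221  0.08 ] [ 0.375 -0.259  0.071]
  orangeH 104 [ 0.3703 -0.2615  0.0408] [ 0.342 -0.294  0.09 ] [ 0.398 -0.229  0.119] [ 0.374 -0.258  0.109]
  free 50 [ 0.5358 -0.3321  0.0237] [ 0.513 -0.335  0.011] [ 0.559 -0.319  0.059] [ 0.534 -0.328  0.055]
[0.27675717 0.56036363 0.2273338 ] [[-0.897  0.443 -0.   ]
 [ 0.443  0.897 -0.   ]
 [-0.    -0.    -1.   ]] 0.9977255279515561
```

```bash
python3 -m handwheel '[[0.01,-0.035,0.005,0,0,-0.02],[0.02,-0.07,0.01,0,0,-0.05],[0.03,-0.11,0.015,0,0,-0.08],[0.04,-0.15,0.02,0,0,-0.11],[0.05,-0.19,0.025,0,0,-0.13],[0.06,-0.23,0.03,0,0,-0.15],[0.07,-0.265,0.03,0,0,-0.17],[0.08,-0.30,0.03,0,0,-0.19]]' 0.6
python3 -m handwheel '[[0.01,-0.035,0,0,0,-0.02],[0.02,-0.07,0,0,0,-0.05],[0.03,-0.11,0,0,0,-0.08],[0.04,-0.15,0,0,0,-0.11],[0.05,-0.19,0,0,0,-0.13],[0.06,-0.23,0,0,0,-0.15],[0.07,-0.265,0,0,0,-0.17],[0.08,-0.30,0,0,0,-0.19]]'
```

```text
time_s: 2.07
position: [0.3571, 0.2587, 0.258]
tcp_rot: [[-0.667, 0.745, 0.002], [0.745, 0.667, 0.001], [-0.001, 0.001, -1.0]]
force: [0.3, 0.6, -0.5]
opening: 0.8
grasp_force: 0.0
time_s: 2.73
position: [0.437, -0.0418, 0.2577]
tcp_rot: [[-0.342, 0.94, 0.001], [0.94, 0.342, -0.0], [-0.0, 0.001, -1.0]]
force: [-0.2, -0.5, -0.2]
opening: 0.801
grasp_force: 0.0
```

```bash
python3 -m handwheel '[[0.01,-0.03,0,0,0,-0.02],[0.025,-0.065,0,0,0,-0.05],[0.04,-0.10,0,0,0,-0.08],[0.055,-0.14,0,0,0,-0.11],[0.07,-0.18,0,0,0,-0.13],[0.085,-0.21,0,0,0,-0.143],[0.094,-0.23,0,0,0,-0.143],[0.094,-0.23,0,0,0,-0.143]]'
python3 - <<'E'
from h import *
s,im,d=snap('wrist','w1.png'); P=cloud('wrist',d,s); P[d==0]=9
Q=P.reshape(-1,3); m=(np.hypot(Q[:,0]-.531,Q[:,1]+.272)<.06)&(Q[:,2]>.150)&(Q[:,2]<.19); h=Q[m]
rc=cv2.minAreaRect(h[:,:2].astype(np.float32));v=np.linalg.svd(h[:,:2]-h[:,:2].mean(0),full_matrices=False)[2][0]
print(len(h),rc,h[:,2].max(),np.degrees(np.arctan2(v[1],v[0])),s['position'])
E
```

```text
time_s: 3.4
position: [0.5329, -0.2751, 0.2573]
tcp_rot: [[-0.062, 0.998, 0.003], [0.998, 0.062, -0.004], [-0.004, 0.003, -1.0]]
force: [0.9, 0.2, 0.3]
opening: 0.798
grasp_force: 0.0
1053 ((0.5314984321594238, -0.27177178859710693), (0.009608373045921326, 0.08121772855520248), 3.6594669818878174) 0.17370189504205275 -86.43933543199996 [ 0.5328844  -0.27513421  0.25725967]
```

View pics/w1.png

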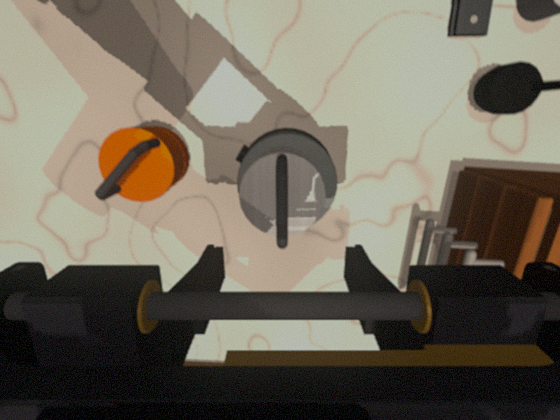

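The wrist view puts the silver handle's bar at (282,200), vertical in the image and in line with the jaws. I'll go down and grip it.

```bash
python3 -m handwheel '[[0,0.001,-0.01,0,0,0],[0,0.001,-0.025,0,0,0],[0,0.001,-0.04,0,0,0],[0,0.001,-0.055,0,0,0],[0,0.001,-0.067,0,0,0],[0,0.001,-0.077,0,0,0],[0,0.001,-0.084,0,0,0],[0,0.001,-0.084,0,0,0]]'
python3 -m handwheel '[[0,0,0,0,0,0],[0,0,0,0,0,0],[0,0,0,0,0,0],[0,0,0,0,0,0],[0,0,0,0,0,0],[0,0,0,0,0,0],[0,0,0,0,0,0],[0,0,0,0,0,0]]' -1
```

```text
time_s: 4.12
position: [0.5296, -0.2669, 0.1717]
tcp_rot: [[-0.067, 0.998, -0.003], [0.998, 0.067, 0.002], [0.003, -0.003, -1.0]]
force: [0.5, -0.6, -0.7]
opening: 0.8
grasp_force: 0.0
time_s: 4.78
position: [0.5308, -0.2687, 0.1734]
tcp_rot: [[-0.066, 0.998, 0.0], [0.998, 0.066, -0.0], [-0.0, 0.0, -1.0]]
force: [0.8, 0.1, -0.3]
opening: 0.278
grasp_force: 0.0
```

```bash
python3 -m handwheel '[[0,0,0,0,0,0],[0,0,0,0,0,0],[0,0,0,0,0,0],[0,0,0,0,0,0],[0,0,0,0,0,0],[0,0,0,0,0,0],[0,0,0,0,0,0],[0,0,0,0,0,0]]'
python3 -m handwheel '[[0,0,0.003,0,0,0],[0,0,0.007,0,0,0],[0,0,0.012,0,0,0],[0,0,0.017,0,0,0],[0,0,0.021,0,0,0],[0,0,0.024,0,0,0],[0,0,0.025,0,0,0],[0,0,0.025,0,0,0]]'
```

```text
time_s: 5.45
position: [0.5309, -0.2686, 0.1734]
tcp_rot: [[-0.066, 0.998, 0.0], [0.998, 0.066, -0.0], [-0.0, 0.0, -1.0]]
force: [1.1, 1.1, -0.0]
opening: 0.084
grasp_force: 28.8
time_s: 6.12
position: [0.5309, -0.2688, 0.1988]
tcp_rot: [[-0.066, 0.998, 0.001], [0.998, 0.066, -0.001], [-0.001, 0.001, -1.0]]
force: [0.8, -0.7, -2.5]
opening: 0.089
grasp_force: 28.4
```

```bash
python3 -m handwheel '[[0,-0.006,0,0,0,0],[0,-0.02,0,0,0,0],[0,-0.042,0,0,0,0],[0,-0.067,0,0,0,0],[0,-0.092,0,0,0,0],[0,-0.117,0,0,0,0],[0,-0.135,0,0,0,0],[0,-0.141,0,0,0,0]]'
python3 -m handwheel '[[0,0,0,0,0,0],[0,0,-0.005,0,0,0],[0,0,-0.018,0,0,0],[0,0,-0.033,0,0,0],[0,0,-0.048,0,0,0],[0,0,-0.061,0,0,0],[0,0,-0.07,0,0,0],[0,0,-0.074,0,0,0]]'
python3 - <<'E'
from h import *
s,im,d=snap('scene','s2.png'); P=cloud('scene',d,s)[d>0]
m=(np.hypot(P[:,0]-.531,P[:,1]+.41)<.06)&(P[:,2]>.05)&(P[:,2]<.085); q=P[m]
print(len(q),q.min(0),q.max(0)); cv2.imwrite('pics/s2c.png',cv2.resize(im[90:290,60:340],None,fx=2.5,fy=2.5))
E
```

```text
time_s: 6.78
position: [0.5302, -0.4148, 0.1979]
tcp_rot: [[-0.063, 0.998, 0.001], [0.998, 0.063, -0.003], [-0.003, 0.001, -1.0]]
force: [0.3, -0.8, -1.9]
opening: 0.085
grasp_force: 28.7
time_s: 7.45
position: [0.5301, -0.4079, 0.1224]
tcp_rot: [[-0.067, 0.998, -0.002], [0.998, 0.067, 0.003], [0.003, -0.002, -1.0]]
force: [-0.6, -0.2, -2.6]
opening: 0.08
grasp_force: 28.4
663 [ 0.48812065 -0.45068166  0.05019802] [ 0.57272214 -0.36812879  0.08494118]
```

View pics/s2c.png

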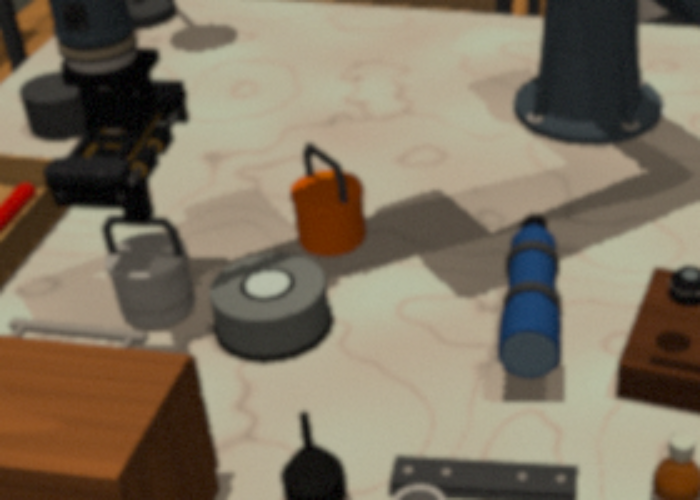

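The canister hangs upright at crop (150,285), beside the now clear lamp (window at 268,285). I'll set it down and release.

```bash
python3 -m handwheel '[[0,0,-0.001,0,0,0],[0,0,-0.002,0,0,0],[0,0,-0.003,0,0,0],[0,0,-0.004,0,0,0],[0,0,-0.005,0,0,0],[0,0,-0.006,0,0,0],[0,0,-0.006,0,0,0],[0,0,-0.006,0,0,0]]'
```

```text
time_s: 8.17
position: [0.5307, -0.4097, 0.1185]
tcp_rot: [[-0.066, 0.998, 0.0], [0.998, 0.066, -0.0], [-0.0, 0.0, -1.0]]
force: [-0.0, -0.1, -1.9]
opening: 0.078
grasp_force: 28.5
```

```bash
python3 -m handwheel '[[0,0,-0.0005,0,0,0],[0,0,-0.001,0,0,0],[0,0,-0.001,0,0,0],[0,0,-0.001,0,0,0],[0,0,-0.001,0,0,0],[0,0,-0.001,0,0,0],[0,0,-0.001,0,0,0],[0,0,-0.001,0,0,0]]'
python3 -m handwheel '[[0,0,0,0,0,0],[0,0,0,0,0,0],[0,0,0,0,0,0],[0,0,0,0,0,0],[0,0,0,0,0,0],[0,0,0,0,0,0],[0,0,0,0,0,0],[0,0,0,0,0,0]]' 0.4
```

```text
time_s: 8.83
position: [0.5309, -0.4097, 0.1184]
tcp_rot: [[-0.066, 0.998, 0.0], [0.998, 0.066, -0.001], [-0.001, 0.0, -1.0]]
force: [-2.2, 1.9, 6.0]
opening: 0.082
grasp_force: 29.7
time_s: 9.5
position: [0.5307, -0.4097, 0.1172]
tcp_rot: [[-0.066, 0.998, -0.0], [0.998, 0.066, 0.0], [0.0, -0.0, -1.0]]
force: [-0.0, -0.5, -0.7]
opening: 0.606
grasp_force: 0.0
```

```bash
python3 -m handwheel '[[0,0,0.006,0,0,0],[0,0,0.018,0,0,0],[0,0,0.035,0,0,0],[0,0,0.06,0,0,0],[0,0,0.085,0,0,0],[0,0,0.11,0,0,0],[0,0,0.135,0,0,0],[0,0,0.143,0,0,0]]'
python3 -m handwheel '[[0,0.015,0,0,0,0],[-0.002,0.045,0,0,0,0],[-0.004,0.08,0,0,0,0],[-0.006,0.12,0,0,0,0],[-0.008,0.16,0,0,0,0],[-0.01,0.20,0,0,0,0],[-0.012,0.24,0,0,0,0],[-0.014,0.28,0,0,0,0]]' 1
python3 -m handwheel '[[0,0.04,0,0,0,0],[-0.002,0.08,0,0,0,0],[-0.004,0.12,0,0,0,0],[-0.006,0.16,0,0,0,0],[-0.008,0.20,0,0,0,0],[-0.01,0.24,0,0,0,0],[-0.012,0.27,0,0,0,0],[-0.014,0.3,0,0,0,0]]'
python3 -m handwheel '[[0,0.035,0,0,0,0],[-0.002,0.065,0,0,0,0],[-0.004,0.095,0,0,0,0],[-0.006,0.12,0,0,0,0],[-0.007,0.137,0,0,0,0],[-0.007,0.147,0,0,0,0],[-0.007,0.147,0,0,0,0],[-0.007,0.147,0,0,0,0]]'
python3 - <<'E'
from h import *
def circ(p):
    (x,y),r=cv2.minEnclosingCircle(p[:,:2].astype(np.float32)); return np.round([x,y,r],4)
for n in ['wrist','top','scene']:
    s,im,d=snap(n,n+'3.png'); Q=cloud(n,d,s)[d>0]
    def near(c,r,a,b): return Q[(np.hypot(Q[:,0]-c[0],Q[:,1]-c[1])<r)&(Q[:,2]>a)&(Q[:,2]<b)]
    for nm,c,r,a,b in [('cap',(.497,.318),.03,.102,.122),('lamptop',(.537,-.277),.066,.048,.062),('lid',(.531,-.41),.06,.065,.08),('handle',(.531,-.41),.06,.1,.125),('wide',(.565,.226),.04,.09,.11)]:
        q=near(c,r,a,b)
        if len(q)>5: print(n,nm,len(q),circ(q),q.mean(0).round(4),((q.min(0)+q.max(0))/2).round(4))
    if n!='wrist':
        for r in models.tip_of('lamp_window',n)[:2]:
            u,v=map(int,r['position']); print(n,r,world(n,[r['position']],[d[v,u]]).round(4))
print(s['position'],s['tcp_rot'])
E
```

```text
time_s: 10.17
position: [0.5325, -0.4113, 0.2665]
tcp_rot: [[-0.066, 0.998, 0.007], [0.998, 0.066, -0.007], [-0.008, 0.006, -1.0]]
force: [1.0, -0.3, 1.0]
opening: 0.699
grasp_force: 0.0
time_s: 10.83
position: [0.5161, -0.1278, 0.2604]
tcp_rot: [[-0.065, 0.998, 0.0], [0.998, 0.065, 0.0], [0.0, 0.0, -1.0]]
force: [1.3, 0.1, 0.8]
opening: 0.996
grasp_force: 0.0
time_s: 11.5
position: [0.5019, 0.1724, 0.2604]
tcp_rot: [[-0.067, 0.998, -0.0], [0.998, 0.067, 0.0], [0.0, -0.0, -1.0]]
force: [0.1, -0.1, -2.0]
opening: 1.004
grasp_force: 0.0
time_s: 12.17
position: [0.4956, 0.317, 0.2602]
tcp_rot: [[-0.067, 0.998, -0.0], [0.998, 0.067, -0.001], [-0.001, -0.0, -1.0]]
force: [-0.8, 0.3, -0.1]
opening: 0.999
grasp_force: 0.0
wrist cap 1281 [0.4988 0.3176 0.021 ] [0.4986 0.3184 0.112 ] [0.4987 0.3176 0.1099]
wrist wide 1406 [0.5655 0.2279 0.0266] [0.5637 0.2313 0.0988] [0.5635 0.2283 0.0963]
top cap 274 [0.4961 0.317  0.0216] [0.4957 0.316  0.1126] [0.4955 0.3163 0.1126]
top lamptop 1886 [ 0.5353 -0.278   0.0604] [ 0.5344 -0.277   0.0555] [ 0.5348 -0.2778  0.055 ]
top lid 820 [ 0.5286 -0.4127  
[... 325 characters left out ...]
0.4978 0.3186 0.0227] [0.5012 0.3173 0.1118] [0.4976 0.3175 0.1089]
scene lamptop 1068 [ 0.5361 -0.2759  0.0628] [ 0.5432 -0.2753  0.0554] [ 0.536  -0.2769  0.0545]
scene lid 482 [ 0.5309 -0.4114  0.0451] [ 0.5361 -0.411   0.0712] [ 0.5302 -0.4131  0.0725]
scene handle 126 [ 0.5308 -0.4124  0.0396] [ 0.5321 -0.41    0.1126] [ 0.5303 -0.4124  0.1098]
scene wide 279 [0.5684 0.2266 0.0268] [0.5728 0.226  0.0986] [0.5694 0.227  0.0971]
scene {'position': [164.5, 201.9], 'conf': 0.9} [[ 0.5296 -0.2857  0.0549]]
[0.49587631 0.31609974 0.26032982] [[-6.45552007e-02  9.97914078e-01 -3.44677140e-04]
 [ 9.97913980e-01  6.45549928e-02 -5.83537299e-04]
 [-5.60069456e-04 -3.81628504e-04 -9.99999770e-01]]
```

View pics/wrist3.png

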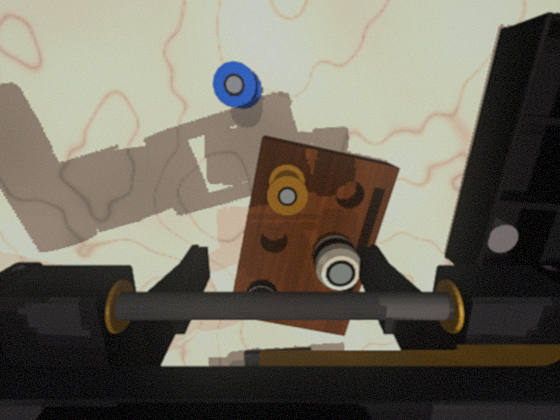

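Brass eyepiece cap at wrist-view (288,197). The widefield (338,265) and the blue look-alike (237,85) are clear of the jaws. Descending.

```bash
python3 -m handwheel '[[0.001,0,-0.006,0,0,0],[0.002,0.001,-0.02,0,0,0],[0.002,0.001,-0.04,0,0,0],[0.002,0.001,-0.065,0,0,0],[0.002,0.001,-0.085,0,0,0],[0.002,0.001,-0.1,0,0,0],[0.002,0.001,-0.107,0,0,0],[0.002,0.001,-0.11,0,0,0]]'
python3 -m handwheel '[[0,0,-0.01,0,0,0],[0,0,-0.02,0,0,0],[0,0,-0.032,0,0,0],[0,0,-0.044,0,0,0],[0,0,-0.055,0,0,0],[0,0,-0.062,0,0,0],[0,0,-0.066,0,0,0],[0,0,-0.067,0,0,0]]'
python3 - <<'E'
from h import *
print(bot.read_state()['position'],bot.read_state()['force'])
E
```

```text
time_s: 13.08
position: [0.4971, 0.3176, 0.1487]
tcp_rot: [[-0.065, 0.998, -0.003], [0.998, 0.065, -0.001], [-0.001, -0.003, -1.0]]
force: [0.1, 0.4, -0.9]
opening: 0.998
grasp_force: 0.0
time_s: 13.75
position: [0.4975, 0.3182, 0.0826]
tcp_rot: [[-0.066, 0.998, -0.001], [0.998, 0.066, -0.0], [-0.0, -0.001, -1.0]]
force: [-0.8, -0.0, -0.1]
opening: 1.001
grasp_force: 0.0
[0.49748961 0.31823286 0.08260348] [-0.84578701 -0.04284692 -0.07705246]
```

```bash
python3 -m handwheel '[[0,0,0,0,0,0],[0,0,0,0,0,0],[0,0,0,0,0,0],[0,0,0,0,0,0],[0,0,0,0,0,0],[0,0,0,0,0,0],[0,0,0,0,0,0],[0,0,0,0,0,0]]' -1
python3 -m handwheel '[[0,0,0,0,0,0],[0,0,0,0,0,0],[0,0,0,0,0,0],[0,0,0,0,0,0],[0,0,0,0,0,0],[0,0,0,0,0,0],[0,0,0,0,0,0],[0,0,0,0,0,0]]'
```

```text
time_s: 14.42
position: [0.4978, 0.3184, 0.0834]
tcp_rot: [[-0.066, 0.998, 0.0], [0.998, 0.066, 0.0], [0.0, 0.0, -1.0]]
force: [0.4, -0.5, -0.3]
opening: 0.48
grasp_force: 0.0
time_s: 15.08
position: [0.4979, 0.3184, 0.0834]
tcp_rot: [[-0.066, 0.998, 0.0], [0.998, 0.066, 0.0], [0.0, 0.0, -1.0]]
force: [0.6, -0.3, 0.8]
opening: 0.441
grasp_force: 29.5
```

The opening of 0.44 (38 mm) is wider than the 32 mm tube should give, so I'll check.

```bash
python3 - <<'E'
from h import *
s,im,d=snap('scene'); print(s['opening'],s['grasp_force'],s['moment'])
a=cv2.resize(im[130:250,330:450],(560,560),interpolation=cv2.INTER_CUBIC)
cv2.imwrite('pics/s4.png',a)
E
```

```text
0.44133159120509274 29.543431683969175 [-0.08402573 -0.0631211   0.0117112 ]
```

View pics/s4.png

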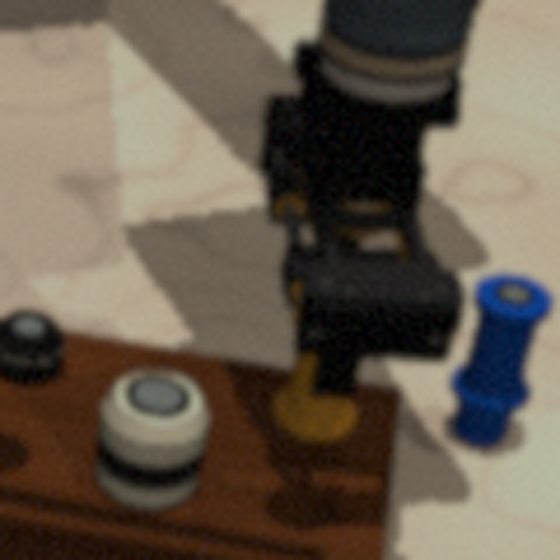

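```bash
python3 - <<'E'
from h import *
s,im,d=snap('wrist','w4.png')
s,im,d=snap('scene'); P=cloud('scene',d,s); hsv=cv2.cvtColor(im,cv2.COLOR_BGR2HSV)
m=(hsv[...,0]>15)&(hsv[...,0]<32)&(hsv[...,1]>130)&(np.hypot(P[...,0]-.498,P[...,1]-.318)<.05)&(d>0)
q=P[m]
for z in np.arange(.04,.13,.008):
    k=q[(q[:,2]>=z)&(q[:,2]<z+.008)]
    if len(k): print(round(z,3),len(k),k.min(0).round(4),k.max(0).round(4))
E
```

```text
0.04 36 [0.462  0.2866 0.0418] [0.5398 0.3573 0.048 ]
0.048 84 [0.482  0.2952 0.0482] [0.5253 0.3402 0.056 ]
0.056 34 [0.501  0.301  0.0564] [0.5152 0.3312 0.0636]
0.064 29 [0.4964 0.3017 0.0647] [0.5148 0.3285 0.0718]
0.072 11 [0.5021 0.3033 0.0722] [0.5229 0.3285 0.0798]
0.08 19 [0.5016 0.3025 0.0802] [0.5274 0.33   0.0868]
0.088 15 [0.5051 0.3038 0.0881] [0.5265 0.3281 0.0954]
0.096 4 [0.5231 0.3085 0.0987] [0.5269 0.3252 0.1035]
```

View pics/w4.png

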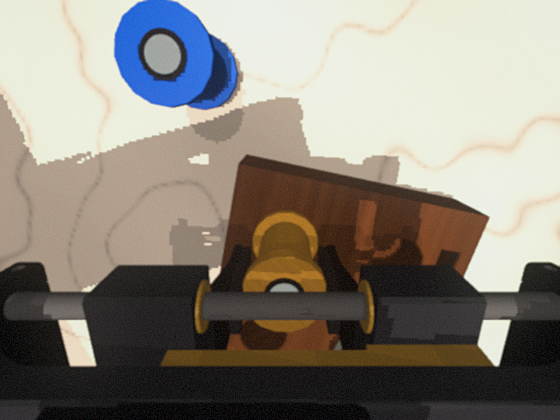

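The tube sits central between the fingers (cap at 285,285; flange at 285,235) and upright. I'll lift and recheck.

```bash
python3 -m handwheel '[[0,0,0.003,0,0,0],[0,0,0.008,0,0,0],[0,0,0.014,0,0,0],[0,0,0.021,0,0,0],[0,0,0.028,0,0,0],[0,0,0.035,0,0,0],[0,0,0.039,0,0,0],[0,0,0.04,0,0,0]]'
python3 -m handwheel '[[0,0,0.004,0,0,0],[0,0,0.012,0,0,0],[0,0,0.024,0,0,0],[0,0,0.038,0,0,0],[0,0,0.052,0,0,0],[0,0,0.064,0,0,0],[0,0,0.073,0,0,0],[0,0,0.075,0,0,0]]'
cat > hf.py <<'E'
from h import *
def foot(c,n='scene',f=None):
    s,im,d=snap(n,f); P=cloud(n,d,s); hsv=cv2.cvtColor(im,cv2.COLOR_BGR2HSV)
    m=(hsv[...,0]>15)&(hsv[...,0]<34)&(hsv[...,1]>100)&(np.hypot(P[...,0]-c[0],P[...,1]-c[1])<.05)&(d>0)&(P[...,2]>.03)
    q=P[m]; print(n,s['position'],s['opening'],s['grasp_force'],s['force'])
    print('zmin',np.percentile(q[:,2],[0,1,3]))
    for z in np.arange(np.floor(q[:,2].min()*200)/200,q[:,2].max(),.005):
        k=q[(q[:,2]>=z)&(q[:,2]<z+.005)]
        if len(k)>4: print(round(z,3),len(k),'y',k[:,1].min().round(4),k[:,1].max().round(4),'mid',((k[:,1].min()+k[:,1].max())/2).round(4),'xmax',k[:,0].max().round(4))
    return s,im
E
python3 - <<'E'
from hf import *
s,im=foot((.498,.318)); cv2.imwrite('pics/s5.png',cv2.resize(im[90:230,340:480],(560,560),interpolation=cv2.INTER_CUBIC))
E
```

```text
time_s: 15.9
position: [0.4984, 0.3186, 0.1247]
tcp_rot: [[-0.066, 0.998, 0.002], [0.998, 0.066, 0.001], [0.001, 0.002, -1.0]]
force: [0.9, 0.1, -1.8]
opening: 0.439
grasp_force: 29.5
time_s: 16.57
position: [0.4987, 0.3188, 0.2003]
tcp_rot: [[-0.066, 0.998, 0.003], [0.998, 0.066, 0.001], [0.001, 0.003, -1.0]]
force: [0.9, 0.6, -1.4]
opening: 0.444
grasp_force: 29.5
scene [0.49867525 0.31877028 0.20033187] 0.44376081932666783 29.548456477028253 [ 0.86418129  0.64183157 -1.41128472]
zmin [0.03021713 0.04579511 0.13673717]
0.135 16 y 0.3038 0.3291 mid 0.3164 xmax 0.5181
0.14 20 y 0.3051 0.3305 mid 0.3178 xmax 0.5163
0.145 25 y 0.304 0.3302 mid 0.3171 xmax 0.518
0.15 21 y 0.3059 0.3291 mid 0.3175 xmax 0.5148
0.155 14 y 0.3031 0.3284 mid 0.3158 xmax 0.5151
0.16 8 y 0.3018 0.3292 mid 0.3155 xmax 0.5192
0.165 57 y 0.2985 0.3369 mid 0.3177 xmax 0.5232
0.17 31 y 0.2981 0.3354 mid 0.3167 xmax 0.5223
0.175 26 y 0.3025 0.3319 mid 0.3172 xmax 0.5186
0.18 23 y 0.3032 0.3307 mid 0.3169 xmax 0.5152
0.185 14 y 0.3029 0.3277 mid 0.3153 xmax 0.5173
0.19 8 y 0.3041 0.311 mid 0.3075 xmax 0.5125
0.195 18 y 0.3027 0.327 mid 0.3149 xmax 0.528
0.2 14 y 0.3028 0.3237 mid 0.3133 xmax 0.5271
0.205 9 y 0.3039 0.3102 mid 0.3071 xmax 0.5289
0.21 15 y 0.3027 0.3226 mid 0.3126 xmax 0.5263
0.215 6 y 0.3047 0.3212 mid 0.3129 xmax 0.5258
0.22 5 y 0.3075 0.3111 mid 0.3093 xmax 0.5278
0.225 5 y 0.2983 0.3277 mid 0.313 xmax 0.531
0.265 5 y 0.3165 0.3277 mid 0.3221 xmax 0.4728
0.275 8 y 0.2806 0.2992 mid 0.2899 xmax 0.4809
0.28 17 y 0.2803 0.2962 mid 0.2883 xmax 0.4823
0.285 13 y 0.2793 0.2951 mid 0.2872 xmax 0.4804
0.29 19 y 0.2925 0.3397 mid 0.3161 xmax 0.5294
0.295 22 y 0.2914 0.3402 mid 0.3158 xmax 0.5348
0.3 17 y 0.2909 0.3396 mid 0.3152 xmax 0.5333
0.305 10 y 0.2917 0.3271 mid 0.3094 xmax 0.52
0.31 8 y 0.2914 0.3313 mid 0.3114 xmax 0.5168
0.37 7 y 0.2832 0.3532 mid 0.3182 xmax 0.5344
```

View pics/s5.png

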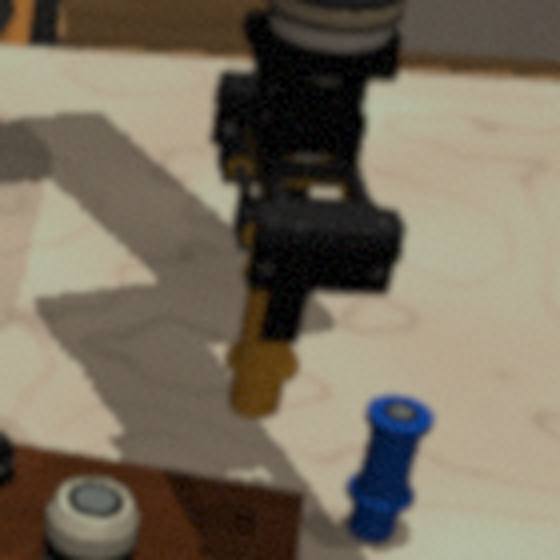

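The eyepiece is upright, with its foot at about z 0.132 (bottom at crop 255,410) and no slip. I'll carry it across at this height.

```bash
python3 -m handwheel '[[0,-0.005,0.002,0,0,0],[0.001,-0.016,0.005,0,0,0],[0.002,-0.033,0.008,0,0,0],[0.004,-0.055,0.01,0,0,0],[0.006,-0.08,0.01,0,0,0],[0.008,-0.107,0.01,0,0,0],[0.01,-0.135,0.01,0,0,0],[0.012,-0.163,0.01,0,0,0]]'
python3 -m handwheel '[[0.002,-0.028,0,0,0,0],[0.004,-0.056,0,0,0,0],[0.006,-0.084,0,0,0,0],[0.008,-0.112,0,0,0,0],[0.009,-0.14,0,0,0,0],[0.01,-0.168,0,0,0,0],[0.011,-0.196,0,0,0,0],[0.012,-0.224,0,0,0,0]]'
python3 -m handwheel '[[0.002,-0.028,0,0,0,0],[0.004,-0.056,0,0,0,0],[0.006,-0.084,0,0,0,0],[0.008,-0.112,0,0,0,0],[0.010,-0.14,0,0,0,0],[0.012,-0.165,0,0,0,0],[0.014,-0.185,0,0,0,0],[0.0145,-0.198,0,0,0,0]]'
python3 -m handwheel '[[0,-0.006,0,0,0,0],[0,-0.0095,0,0,0,0],[0,-0.0095,-0.006,0,0,0],[0,-0.0095,-0.016,0,0,0],[0,-0.0095,-0.028,0,0,0],[0,-0.0095,-0.038,0,0,0],[0,-0.0095,-0.045,0,0,0],[0,-0.0095,-0.048,0,0,0]]'
python3 - <<'E'
from hf import *
s,im=foot((.5355,-.277)); cv2.imwrite('pics/s6.png',cv2.resize(im[110:240,100:230],(560,560),interpolation=cv2.INTER_CUBIC))
foot((.5355,-.277),'top','t6.png')
E
```

```text
time_s: 17.28
position: [0.509, 0.1532, 0.2077]
tcp_rot: [[-0.066, 0.998, -0.002], [0.998, 0.066, -0.001], [-0.0, -0.002, -1.0]]
force: [-0.2, 0.6, -1.7]
opening: 0.441
grasp_force: 29.5
time_s: 17.95
position: [0.5206, -0.0707, 0.2078]
tcp_rot: [[-0.065, 0.998, -0.002], [0.998, 0.065, 0.0], [0.0, -0.002, -1.0]]
force: [-0.0, 0.2, -2.3]
opening: 0.441
grasp_force: 29.5
time_s: 18.62
position: [0.5354, -0.2697, 0.2077]
tcp_rot: [[-0.064, 0.998, -0.001], [0.998, 0.064, -0.0], [-0.0, -0.001, -1.0]]
force: [-0.5, 0.2, -1.2]
opening: 0.44
grasp_force: 29.5
time_s: 19.28
position: [0.5354, -0.2746, 0.1585]
tcp_rot: [[-0.067, 0.998, -0.003], [0.998, 0.067, 0.002], [0.002, -0.003, -1.0]]
force: [0.8, 0.1, -0.8]
opening: 0.444
grasp_force: 29.5
scene [ 0.53541417 -0.27462829  0.15845819] 0.4442775052269935 29.548457507972543 [ 0.75336925  0.1473702  -0.84076812]
zmin [0.05629019 0.09286583 0.09503122]
0.09 13 y -0.2852 -0.2597 mid -0.2724 xmax 0.5493
0.095 15 y -0.2797 -0.2601 mid -0.2699 xmax 0.5501
0.1 16 y -0.2821 -0.2585 mid -0.2703 xmax 0.5537
0.105 18 y -0.2813 -0.2595 mid -0.2704 xmax 
[... 1355 characters left out ...]
  -0.92465502]
zmin [0.05356403 0.05450457 0.05755138]
0.05 5 y -0.2916 -0.2786 mid -0.2851 xmax 0.5657
0.12 19 y -0.272 -0.2546 mid -0.2633 xmax 0.5512
0.125 62 y -0.2761 -0.2541 mid -0.2651 xmax 0.5552
0.13 12 y -0.2685 -0.2548 mid -0.2616 xmax 0.5479
0.135 7 y -0.2719 -0.2599 mid -0.2659 xmax 0.5444
0.14 8 y -0.2661 -0.2603 mid -0.2632 xmax 0.5463
0.145 11 y -0.2717 -0.2598 mid -0.2657 xmax 0.5412
0.15 6 y -0.2695 -0.2606 mid -0.2651 xmax 0.5447
0.155 13 y -0.2666 -0.2604 mid -0.2635 xmax 0.553
0.16 6 y -0.2662 -0.2609 mid -0.2635 xmax 0.5347
0.18 7 y -0.2728 -0.256 mid -0.2644 xmax 0.5535
0.185 28 y -0.2718 -0.2554 mid -0.2636 xmax 0.5525
0.245 15 y -0.2516 -0.2366 mid -0.2441 xmax 0.576
```

View pics/s6.png

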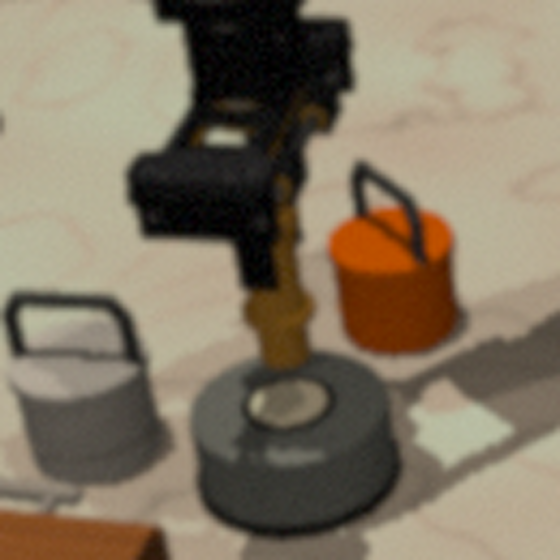

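Eyepiece upright above the lamp, foot at crop (285,360), window at (288,402). I'll check the window centre by colour, in the earlier unobstructed pictures, before the final lowering.

```bash
python3 - <<'E'
from h import *
for n in ['top','scene']:
    im=cv2.imread(f'pics/{n}3.png'); c=cams.calibration(n); K,R,t=[np.array(c[k]) for k in('mtx','R','t')]
    v,u=np.mgrid[:420,:560]; r=(np.c_[u.ravel(),v.ravel(),np.ones(u.size)]@np.linalg.inv(K).T)@R
    o=-R.T@t; k=(.055-o[2])/r[:,2]; X=(o+r*k[:,None]).reshape(420,560,3)
    g=im.min(2); near=np.hypot(X[...,0]-.5355,X[...,1]+.277)
    for th in (110,130,150,170):
        m=(near<.035)&(g>th); q=X[m]
        print(n,th,m.sum(),'area r',np.sqrt(m.sum()*abs(np.linalg.det(np.array([(X[241,406]-X[241,405])[:2],(X[242,405]-X[241,405])[:2]])))/np.pi).round(4) if n=='top' else '',q.mean(0).round(4),((q.max(0)+q.min(0))/2).round(4),np.ptp(q,0).round(3))
E
```

```text
top 110 537 area r 0.0318 [ 0.535  -0.2771  0.055 ] [ 0.5352 -0.277   0.055 ] [0.066 0.069 0.   ]
top 130 496 area r 0.0306 [ 0.5346 -0.2769  0.055 ] [ 0.5352 -0.277   0.055 ] [0.066 0.069 0.   ]
top 150 304 area r 0.024 [ 0.5361 -0.276   0.055 ] [ 0.5354 -0.271   0.055 ] [0.046 0.057 0.   ]
top 170 269 area r 0.0225 [ 0.5362 -0.2775  0.055 ] [ 0.5363 -0.2772  0.055 ] [0.044 0.044 0.   ]
scene 110 150 area r  [ 0.5335 -0.2791  0.055 ] [ 0.5335 -0.2791  0.055 ] [0.046 0.044 0.   ]
scene 130 125 area r  [ 0.5337 -0.2788  0.055 ] [ 0.5334 -0.279   0.055 ] [0.038 0.042 0.   ]
scene 150 108 area r  [ 0.5333 -0.2787  0.055 ] [ 0.5332 -0.2789  0.055 ] [0.037 0.039 0.   ]<stdin>:9: RuntimeWarning: Mean of empty slice.
  ret = um.true_divide(
Traceback (most recent call last):
ValueError: zero-size array to reduction operation maximum which has no identity
```

```bash
python3 -m handwheel '[[0,-0.001,-0.002,0,0,0],[0,-0.0025,-0.006,0,0,0],[0,-0.0025,-0.011,0,0,0],[0,-0.0025,-0.016,0,0,0],[0,-0.0025,-0.02,0,0,0],[0,-0.0025,-0.023,0,0,0],[0,-0.0025,-0.025,0,0,0],[0,-0.0025,-0.025,0,0,0]]'
python3 -m handwheel '[[0,0,0,0,0,0],[0,0,0,0,0,0],[0,0,0,0,0,0],[0,0,0,0,0,0],[0,0,0,0,0,0],[0,0,0,0,0,0],[0,0,0,0,0,0],[0,0,0,0,0,0]]'
python3 - <<'E'
from hf import *
s,im=foot((.535,-.278)); cv2.imwrite('pics/s7.png',cv2.resize(im[120:240,100:220],(600,600),interpolation=cv2.INTER_CUBIC))
E
```

```text
time_s: 20.05
position: [0.536, -0.2785, 0.1347]
tcp_rot: [[-0.066, 0.998, -0.001], [0.998, 0.066, 0.001], [0.001, -0.001, -1.0]]
force: [-0.3, -0.6, -0.9]
opening: 0.442
grasp_force: 29.5
time_s: 20.72
position: [0.5363, -0.2786, 0.1354]
tcp_rot: [[-0.066, 0.998, 0.0], [0.998, 0.066, -0.0], [-0.0, 0.0, -1.0]]
force: [0.2, -0.5, -1.4]
opening: 0.441
grasp_force: 29.5
scene [ 0.53628639 -0.2786345   0.13538815] 0.4406509927504786 29.548609614627388 [ 0.22081021 -0.47981777 -1.4451665 ]
zmin [0.0565211  0.06898657 0.0731221 ]
0.07 15 y -0.2848 -0.265 mid -0.2749 xmax 0.5526
0.075 18 y -0.2878 -0.2642 mid -0.276 xmax 0.5533
0.08 22 y -0.2911 -0.2637 mid -0.2774 xmax 0.5561
0.085 15 y -0.2913 -0.264 mid -0.2776 xmax 0.5529
0.09 15 y -0.2846 -0.2637 mid -0.2742 xmax 0.5547
0.095 9 y -0.2913 -0.2592 mid -0.2753 xmax 0.557
0.1 51 y -0.2999 -0.2593 mid -0.2796 xmax 0.5588
0.105 25 y -0.2922 -0.259 mid -0.2756 xmax 0.5597
0.11 23 y -0.2921 -0.2631 mid -0.2776 xmax 0.5529
0.115 20 y -0.2869 -0.2626 mid -0.2748 xmax 0.553
0.12 11 y -0.2831 -0.2643 mid -0.2737 xmax 0.5521
0.125 6 y -0.2815 -0.26
[... 170 characters left out ...]
0.5648
0.145 9 y -0.2701 -0.2627 mid -0.2664 xmax 0.5614
0.15 10 y -0.2712 -0.2639 mid -0.2675 xmax 0.5646
0.155 5 y -0.2718 -0.2609 mid -0.2664 xmax 0.5624
0.16 16 y -0.2751 -0.2593 mid -0.2672 xmax 0.5655
0.165 11 y -0.2686 -0.2604 mid -0.2645 xmax 0.552
0.21 6 y -0.2637 -0.2439 mid -0.2538 xmax 0.5116
0.215 13 y -0.2599 -0.2421 mid -0.251 xmax 0.5163
0.22 14 y -0.298 -0.2444 mid -0.2712 xmax 0.5638
0.225 19 y -0.2986 -0.2504 mid -0.2745 xmax 0.5737
0.23 14 y -0.2955 -0.252 mid -0.2738 xmax 0.5755
0.235 18 y -0.295 -0.2502 mid -0.2726 xmax 0.5763
0.24 16 y -0.2888 -0.2506 mid -0.2697 xmax 0.5662
0.245 9 y -0.2918 -0.26 mid -0.2759 xmax 0.557
0.31 6 y -0.2832 -0.2464 mid -0.2648 xmax 0.5715
```

View pics/s7.png

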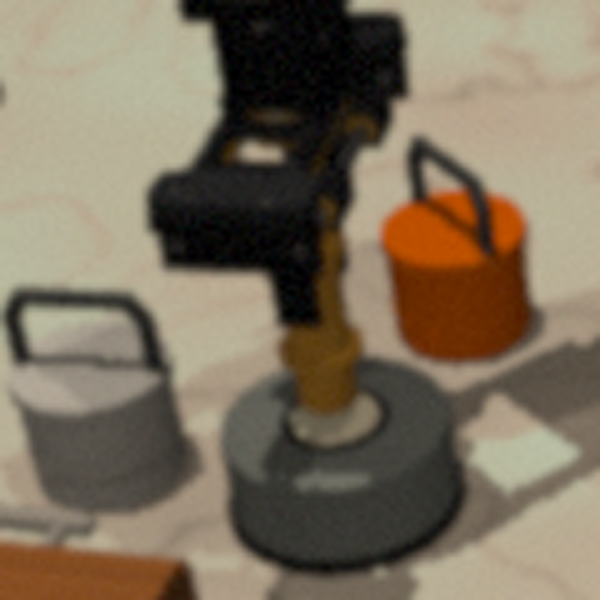

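Foot at crop (325,410), over the window (335,415), gap about 12 mm. I'll trim it, settle and check the rest of the scene.

```bash
python3 -m handwheel '[[0,0,-0.001,0,0,0],[-0.001,0,-0.002,0,0,0],[-0.001,0,-0.002,0,0,0],[-0.001,0,-0.002,0,0,0],[-0.001,0,-0.002,0,0,0],[-0.001,0,-0.002,0,0,0],[-0.001,0,-0.002,0,0,0],[-0.001,0,-0.002,0,0,0]]'
python3 -m handwheel '[[0,0,0,0,0,0],[0,0,0,0,0,0],[0,0,0,0,0,0],[0,0,0,0,0,0],[0,0,0,0,0,0],[0,0,0,0,0,0],[0,0,0,0,0,0],[0,0,0,0,0,0]]'
python3 - <<'E'
from h import *
print(bot.hand_in())
E
```

```text
time_s: 21.43
position: [0.5353, -0.2787, 0.1334]
tcp_rot: [[-0.066, 0.998, 0.0], [0.998, 0.066, -0.0], [-0.0, 0.0, -1.0]]
force: [0.2, -0.6, -0.8]
opening: 0.438
grasp_force: 29.5
time_s: 22.1
position: [0.5353, -0.2786, 0.1333]
tcp_rot: [[-0.066, 0.998, 0.0], [0.998, 0.066, -0.0], [-0.0, 0.0, -1.0]]
force: [-0.3, 0.1, -1.6]
opening: 0.443
grasp_force: 29.5
the job is handed in; nothing more can be done
None
```

I handed the job in at about 22 s: the canister stands upright about 3 cm from the lamp, and the brass eyepiece is held still and upright about 1 cm above the window, centred to within about 2 mm; I took no final picture to confirm that the other things had not moved.

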